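# Bring the adapter tray forward and put the orange adapter away

### The arm

A 6-joint arm with a two-finger parallel gripper is mounted at the origin on the work surface. World frame = base frame: x ahead of the robot, y to its left, z up, the work surface at z = 0. Lengths are in mm, angles in rad, forces in N, time in s.
With the tool pointing down it reaches from about 350 to 775 mm from the base axis. Payload 7.3 kg.
Tool frame: the origin (TCP) lies midway between the tips of the shut fingers; the grasp point (between the pads) lies 19 mm behind it; z points along the fingers, y is the line along which they close (so a half turn about z gives the same grasp; the last joint's range is limited). The gripper opens to 92 mm and grips with 3 to 60 N. Pads are 19 mm wide; open, the fingers measure 130 mm over their backs; the gripper's body (75 mm by 190 mm) begins 47 mm behind the grasp point.
Start: joints at [1.176, 0.342, 1.524, -0, 1.275, -0.146], TCP at [129.26, 508.858, 226.741] pointing down, gripper open.
Joint ranges: [-2.53, 2.53], [-0.77, 2.02], [0.04, 2.7], [-1, 4.14], [0.28, 2.66], [-3.11, 3.11]. Speed limits (rad/s): [2.57, 2.57, 3.14, 3.14, 3.14, 3.14].

### API

Orientations are given as a rotation vector (axis times angle).
In Python, from bench import ctrl gives the robot as it stands.
- The arm moves only by the tool send_rows, never from a script. Its argument "deltas" is a list that holds one entry, the list of rows, each a list of 7 numbers: the turn, a rotation vector about the tool's x, y, z each as a share of 5 degrees, from -1 to 1, then the shift along the tool's x, y, z each as a share of 30 mm, from -1 to 1, then the gripper command: -1 is shut, 1 is fully open, values between are in proportion. In form: [[[wx, wy, wz, dx, dy, dz, jaw], ...]]. A call has 1 to 12 rows; each row shifts and turns the commanded pose from where the row before left it, along the tool's axes as they then stand; what a row does not reach is not made up. A row lasts 1/12 s, in which the tool goes at most 41.7 mm and 7.16 degrees, less where a joint would pass 70% of its speed; a pose out of reach is approached as far as the arm can. A call with a number of a shift or a turn outside -1 to 1 is refused whole. A call with a gripper value outside its range is refused whole. The fingers move at their own pace and stop on an object; "force" is the grip in N (left out, the last holds). Time passes only in rows, so rows that do not move let the fingers close. It gives the time, the measured TCP pose, the force, the opening and the grip force at its end, in the units of the state.
- ctrl.state(): the state, without advancing time (a new reading comes with each control period).
- ctrl.snapshot(name): name is "scene" or "top"; returns a dict with "frame" (420x560x3 uint8, blue, green, red), "mtx" (3x3 intrinsics, pixels), "R" (3x3) and "t" (3): a world point X has camera coordinates R X + t. Camera axes: x right, y down, z forward; pixel columns grow to the right and rows downward; lengths in mm; the calibration is good to about 2 mm. A picture is of the moment at which its call begins. There is no depth.
- ctrl.sign_off(): hands the job in; it is judged then, once.
The state is a dict: "time": time; "qpos": joint angles; "joint_velocities": joint speeds; "effort": joint torques, N m; "tool_pos": TCP position; "orientation": TCP orientation; "ft_force": force on the tool from outside, world axes, zero at the start; "ft_torque": the same for the moment, N m; "gripper_width": finger opening in mm; "grasp_force": force on a finger pad.
Only numpy, scipy, OpenCV 4.12 (cv2) and the standard library are available. Lean on these libraries where they do the work, as an engineer would, in place of code of your own. Each camera call takes 0.05 s, during which the arm holds its last target. There are 200 camera calls.

### The job

Slide the grey adapter tray towards you without lifting it (its tall far lip is there to hook a fingertip behind), until the whole tray stands on the blue unloading mat with both adapters still in it. Then take the orange adapter out of the tray, set it down gently and upright in the open drawer of the small white unit (do not drop it in), and slide the drawer fully shut. The blue adapter stays upright in the tray, the tray stays on the mat, and nothing else on the bench may be knocked over or shifted.

Things in the scene. Friction and masses are not known exactly. Their poses are not given: they have to be found in the camera images.
- mat: Blue unloading mat with a thin white border, flat on the bench (1 mm, it has no edge to catch on; the tray slides over it freely). 200 mm along its x by 280 mm along its y. Fixed. Origin: its centre at bench level; x points away from the robot (within about 6 degrees), y left, z up.
- tray: Loose light-grey tray, 0.5 kg, 150 mm (x) by 220 mm (y), floor 6 mm thick. Its far side (+x) has a tall lip, 45 mm high and 6 mm thick; the other three sides have low rims, 12 mm high, 5 mm thick. Origin: centre of its underside, on the bench (z = 0); x points to the tall lip, y left. Starts beyond the mat, partly over it, turned up to 12 degrees from it. Behind the lip 80 mm of bench is clear.
- tray_lip (a point): Middle of the top edge of the tray's tall far lip, on its outer (far) face, 45 mm above the tray's underside.
- tray_near_left (a point): The tray's outer bottom corner, near side, left.
- tray_near_right (a point): The tray's outer bottom corner, near side, right.
- tray_far_left (a point): The tray's outer bottom corner, far side, left.
- tray_far_right (a point): The tray's outer bottom corner, far side, right.
- orange_adapter: Orange plastic centrifuge tube adapter: an upright plain cylinder, 46 mm diameter, 45 mm high, about 0.12 kg, with four small dark tube bores marked on its top. Loose, standing on the tray's floor, left or right half. Origin: centre of its underside; z up along its axis.
- blue_adapter: Blue plastic tube adapter of the same shape and size, standing in the other half of the tray, about 100 mm from the orange one. Origin: centre of its underside.
- unit: Fixed small white drawer unit on the bench, 240 mm deep (x, drawer front included) by 220 mm wide (y), 100 mm high, with one drawer that opens towards the robot. Origin: centre of its underside; x points from its front to its back, y left. The front edge of its top is at x = -105 mm.
- unit_drawer0_handle (a point): Middle of the drawer's horizontal steel bar handle (11 mm thick, 110 mm long, parallel to the unit's y), 35 mm in front of the face of the grey drawer front and about 62 mm above the bench. The drawer front is 15 mm thick and its top edge is about 88 mm above the bench.
- unit_drawer0 (a joint): Drawer opening in m: 0 is fully shut, larger is more open; it moves along the unit's -x as it opens. It slides freely with about 1 N of friction plus 4 N per m/s and stays where it is left; it starts 0.11 to 0.145 open.
- drawer_floor (a point): A point on the drawer's inner floor (22 mm above the bench), moving with it, midway across and 48 mm behind the inside face of its front. Inside, the drawer is 178 mm wide and 195 mm long, its walls stand 56 mm above its floor, and about 66 mm of height is free when it is shut.
- tube_rack: Bystander: orange flat rectangular tube rack, 75 x 130 x 40 mm, loose, to the left of the tray. Origin: centre of its underside.
- spray_bottle: Bystander: white spray bottle, 72 mm diameter, 206 mm high, loose, at the far left. Origin: centre of its underside.
- amber_bottle: Bystander: amber jar with a black cap, 68 mm diameter, 130 mm high, loose, right of the drawer unit. Origin: centre of its underside.
- timer: Bystander: small white bench timer, 50 x 70 x 28 mm, loose, right of the drawer unit. Origin: centre of its underside.
Not all that is in view belongs to the job. Of the things that look like the blue_adapter, the middle-sized one is meant.

How it is judged (in metres and radians):
On the way, in this order (a step that is already met when the one before it is completed fails the run):
1. the whole tray stands on the mat, with both adapters upright in it (x of tray_near_left in the frame of mat between -0.103 and 0.103 m and y of tray_near_left in the frame of mat between -0.143 and 0.143 m and x of tray_near_right in the frame of mat between -0.103 and 0.103 m and y of tray_near_right in the frame of mat between -0.143 and 0.143 m and x of tray_far_left in the frame of mat between -0.103 and 0.103 m and y of tray_far_left in the frame of mat between -0.143 and 0.143 m and x of tray_far_right in the frame of mat between -0.103 and 0.103 m and y of tray_far_right in the frame of mat between -0.143 and 0.143 m and angle between tray's own z axis and vertical below 0.05 rad and height (world z) of tray below 0.006 m and linear speed of tray below 0.02 m/s and x of orange_adapter in the frame of tray between -0.06 and 0.06 m and y of orange_adapter in the frame of tray between -0.095 and 0.095 m and z of orange_adapter in the frame of tray between 0 and 0.015 m and angle between each of orange_adapter, blue_adapter's own z axis and vertical below 0.2 rad and x of blue_adapter in the frame of tray between -0.06 and 0.06 m and y of blue_adapter in the frame of tray between -0.095 and 0.095 m and z of blue_adapter in the frame of tray between 0 and 0.015 m), for 0.2 s.
2. the orange adapter stands upright and released on the floor of the open drawer (x of orange_adapter in the frame of drawer_floor between -0.05 and 0.15 m and y of orange_adapter in the frame of drawer_floor between -0.09 and 0.09 m and z of orange_adapter in the frame of drawer_floor between -0.006 and 0.008 m and angle between orange_adapter's own z axis and vertical below 0.15 rad and contact force between the fingers and orange_adapter below 0.2 N and linear speed of orange_adapter below 0.05 m/s and value of joint unit_drawer0 above 0.03 m), for 0.2 s.
At the end, for the whole second after the job is handed in: The drawer is shut (within 8 mm) with the orange adapter standing upright on its floor (within 0.15 rad), released and at rest; the whole tray stands flat on the mat (no corner more than 3 mm outside it) and the blue adapter stands upright in the tray (x of tray_near_left in the frame of mat between -0.103 and 0.103 m and y of tray_near_left in the frame of mat between -0.143 and 0.143 m and x of tray_near_right in the frame of mat between -0.103 and 0.103 m and y of tray_near_right in the frame of mat between -0.143 and 0.143 m and x of tray_far_left in the frame of mat between -0.103 and 0.103 m and y of tray_far_left in the frame of mat between -0.143 and 0.143 m and x of tray_far_right in the frame of mat between -0.103 and 0.103 m and y of tray_far_right in the frame of mat between -0.143 and 0.143 m and angle between tray's own z axis and vertical below 0.05 rad and height (world z) of tray below 0.006 m and linear speed of tray below 0.02 m/s and x of blue_adapter in the frame of tray between -0.06 and 0.06 m and y of blue_adapter in the frame of tray between -0.095 and 0.095 m and z of blue_adapter in the frame of tray between 0 and 0.015 m and angle between blue_adapter's own z axis and vertical below 0.2 rad and x of orange_adapter in the frame of drawer_floor between -0.05 and 0.15 m and y of orange_adapter in the frame of drawer_floor between -0.09 and 0.09 m and z of orange_adapter in the frame of drawer_floor between -0.006 and 0.008 m and angle between orange_adapter's own z axis and vertical below 0.15 rad and contact force between the fingers and orange_adapter below 0.2 N and linear speed of each of orange_adapter, blue_adapter below 0.05 m/s and value of joint unit_drawer0 below 0.008 m); the robot touches nothing.
It fails at once if the tray is lifted off the bench (more than 20 mm) or tipped (height (world z) of tray above 0.02 m or angle between tray's own z axis and vertical above 0.25 rad).
It fails at once if the orange adapter falls into the drawer (faster than 0.6 m/s inside it) (x of orange_adapter in the frame of drawer_floor between -0.05 and 0.15 m and y of orange_adapter in the frame of drawer_floor between -0.09 and 0.09 m and z of orange_adapter in the frame of drawer_floor between -0.02 and 0.05 m and linear speed of orange_adapter above 0.6 m/s).
It fails at once if the blue adapter is knocked over or taken out of the tray (angle between blue_adapter's own z axis and vertical above 0.6 rad or z of blue_adapter in the frame of tray above 0.04 m).
It fails at once if another thing on the bench is shifted by more than 25 mm or knocked over (distance of any of tube_rack, spray_bottle, amber_bottle, timer from where it was at the start of the episode above 0.025 m or angle between any of tube_rack, spray_bottle, amber_bottle, timer's own z axis and vertical above 0.35 rad).
It also fails if it takes over 64 s, if anything falls off the work surface, if the arm or the gripper's body presses on something with over 40 N, if the wrist force passes 120 N, or if a joint passes its speed limit or range.

## Working session

There is one attempt and no reset: what is moved stays moved. The work goes in short steps, Python scripts to look and compute and a tool call to move; the robot and the scene stay as the last step left them, time stands still between calls to the robot, and variables do not carry over. Pictures are saved under pics/ and viewed, at most 10 in all, crops included, and the job is handed in when it is done.

Besides the shell and the picture viewer there is one more tool, called after "Call:" as a command line: name --argument value ..., lists and objects as JSON in quotes. send_rows: Moves the arm, as the interface text tells. Its arguments: {"type":"object","properties":{"deltas":{"type":"array","items":{"type":"array","items":{"type":"array","items":{"type":"number"}}}},"force":{"type":"number"}},"required":["deltas"]}

```bash
mkdir -p pics; ls
python3 - <<'E'
from bench import ctrl
import cv2
print(ctrl.state())
for n in("scene","top"):
    s=ctrl.snapshot(n);cv2.imwrite(f"pics/{n}0.png",s["frame"]);print(n,s["mtx"].tolist(),s["R"].round(4).tolist(),s["t"].round(1).tolist())
E
```

```text
pics
{'time': 0.0, 'qpos': array([ 1.17600131e+00,  3.42746747e-01,  1.52502272e+00,  1.98564800e-05,
        1.27539405e+00, -1.45992223e-01]), 'joint_velocities': array([-0.00065011,  0.0015076 , -0.00074249, -0.00203015, -0.00141141,
       -0.00156899]), 'effort': array([ 1.20613977e-04, -4.31247103e+01, -2.44214165e+01,  7.18348590e-02,
        5.60313673e-02, -1.62946899e-04]), 'tool_pos': array([129.08799001, 508.46163334, 226.03050405]), 'orientation': array([-3.89765841e-01, -3.11687827e+00,  2.36956159e-03]), 'ft_force': array([ 0.03370993,  0.31386558, -0.45363973]), 'ft_torque': array([ 0.06285815,  0.01161874, -0.0112179 ]), 'grasp_force': 0.0, 'gripper_width': 91.53906720556785}
scene [[431.11629676638523, 0.0, 287.0363853528599], [0.0, 431.11629676638523, 210.77424567988345], [0.0, 0.0, 1.0]] [[-0.7359, 0.6768, -0.0201], [0.369, 0.376, -0.85], [-0.5677, -0.633, -0.5264]] [479.7, -123.6, 1760.2]
top [[419.9128208707493, 0.0, 270.3141087817716], [0.0, 419.9128208707493, 213.49305560788102], [0.0, 0.0, 1.0]] [[-0.025, -0.9997, -0.0077], [-0.9846, 0.0259, -0.1727], [0.1729, 0.0033, -0.9849]] [-38.9, 585.6, 1087.9]
```

View pics/top0.png

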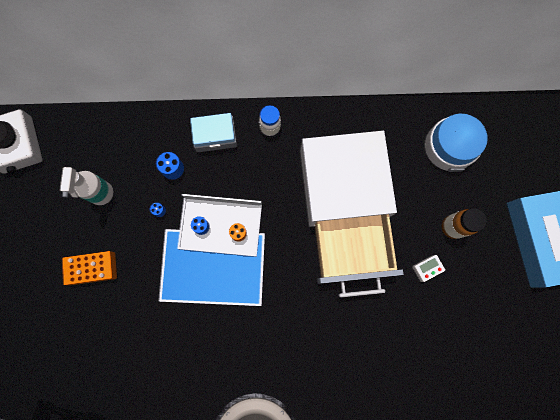

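View pics/scene0.png

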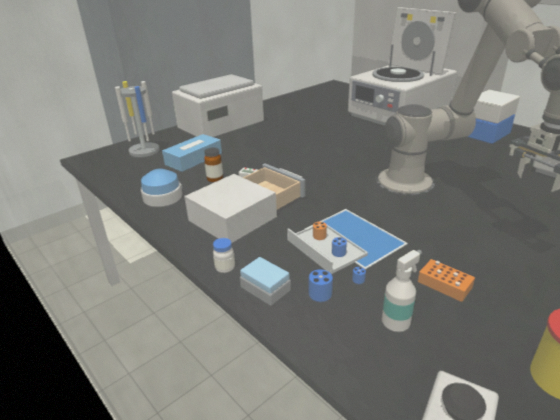

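The top view shows the tray (cols 178–262, rows 195–257) with blue at (200,225) and orange at (238,232), the mat below it (160–265, 230–305), and the drawer unit with its handle at (362,293). The blue decoys are at (168,165) and (157,209). The scene view agrees.

```bash
cat > h.py <<'E'
import numpy as np,cv2
from bench import ctrl
from scipy.spatial.transform import Rotation as Ro
def cast(s,uv,z):
    R,t=np.array(s["R"]),np.array(s["t"]);c=-R.T@t
    d=R.T@np.linalg.inv(s["mtx"])@np.array([uv[0],uv[1],1.]);return (c+d*(z-c[2])/d[2]).round(1)
def proj(s,X):
    p=s["mtx"]@(s["R"]@np.array(X,float)+s["t"]);return p[:2]/p[2]
def blobs(s,lo,hi,amin=20):
    m=cv2.inRange(cv2.cvtColor(s["frame"],cv2.COLOR_BGR2HSV),lo,hi)
    m=cv2.morphologyEx(m,cv2.MORPH_CLOSE,np.ones((3,3)))
    return [c for c in cv2.findContours(m,0,2)[0] if cv2.contourArea(c)>amin]
E
python3 - <<'E'
from h import *
s=ctrl.snapshot("top")
for nm,lo,hi in(("or",(5,150,120),(20,255,255)),("bl",(100,150,60),(125,255,255)),("wh",(0,0,120),(179,60,255))):
    for c in blobs(s,lo,hi,60):
        (x,y),sz,a=cv2.minAreaRect(c);print(nm,round(x,1),round(y,1),np.round(sz,1),round(a),cv2.approxPolyDP(c,4,True)[:,0].tolist() if cv2.contourArea(c)>800 else "")
cv2.imwrite("pics/crop1.png",cv2.resize(s["frame"][180:315,150:300],None,fx=4.4,fy=4.4,interpolation=cv2.INTER_CUBIC))
cv2.imwrite("pics/crop2.png",cv2.resize(s["frame"][125:305,290:490],None,fx=3.3,fy=3.3,interpolation=cv2.INTER_CUBIC))
E
```

```text
or 86.2 267.6 [27.5 50.5] 82 [[109, 251], [63, 257], [63, 284], [111, 278]]
or 236.9 231.3 [15.7 15.7] 63 
bl 211.4 267.3 [96.5 67.2] 3 [[168, 232], [162, 298], [258, 302], [261, 236], [254, 257], [180, 250], [178, 232]]
bl 199.5 225.5 [18.4 15.6] 45 
bl 157.5 209.0 [16.1 13. ] 27 
bl 525.9 243.8 [91.5 14.8] 74 [[520, 198], [507, 203], [531, 286], [545, 286], [538, 261], [533, 261], [536, 253], [529, 231], [524, 232], [527, 223], [518, 231], [526, 221], [525, 213], [520, 214]]
bl 169.5 165.0 [29.  23.3] 45 
bl 459.7 138.5 [48.8 53.4] 53 [[460, 113], [441, 122], [433, 134], [438, 154], [457, 164], [473, 159], [486, 144], [480, 121]]
bl 269.3 114.3 [19.1 19.8] 45 
wh 255.5 406.5 [25. 69.] 90 [[221, 418], [259, 412], [290, 419], [279, 402], [260, 394], [245, 395], [253, 399], [233, 403]]
wh 361.8 283.4 [23.7 83.2] 87 [[403, 274], [334, 273], [320, 280], [341, 280], [339, 295], [384, 292], [380, 276]]
wh 429.3 267.7 [19.  25.5] 61 
wh 555.2 236.7 [46.7 14. ] 73 
wh 212.6 249.5 [102.5 108.4] 3 [[182, 194], [180, 229], [165, 229], [159, 300], [261, 305], [260, 201]]
wh 84.0 183.5 [25. 26.] 90 
wh 65.2 180.8 [ 9.3 28.7] 8 
wh 349.0 175.3 [83.7 86.9] 84 [[383, 130], [302, 139], [312, 221], [396, 212]]
wh 449.6 147.2 [53.1 32. ] 48 
wh 269.3 124.3 [20.9 11.6] 3 
wh 212.8 128.8 [27.1 41.6] 82 [[232, 116], [192, 118], [194, 145], [232, 137]]
wh 10.7 137.2 [50.7 34.7] 76 [[21, 110], [0, 115], [17, 135], [12, 146], [0, 149], [0, 166], [31, 156]]
wh 279.5 51.5 [103. 559.] 90 [[0, 0], [5, 17], [0, 23], [0, 103], [559, 88], [559, 0], [539, 5], [529, 0], [8, 0], [2, 5]]
```

View pics/crop1.png

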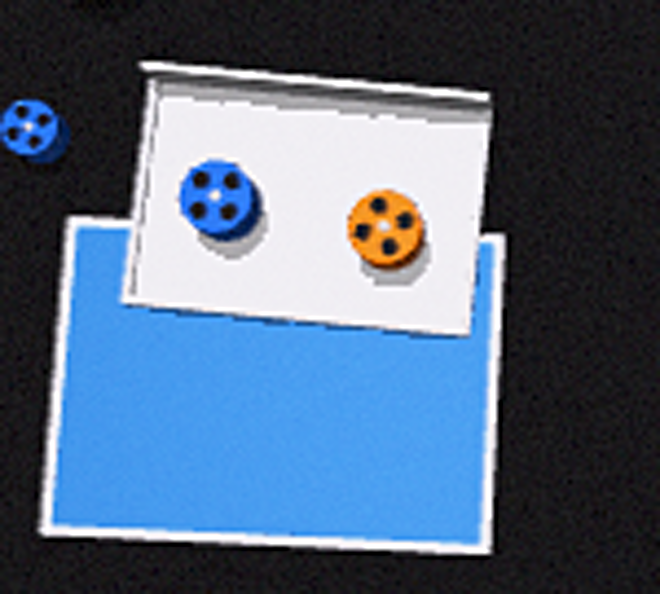

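View pics/crop2.png

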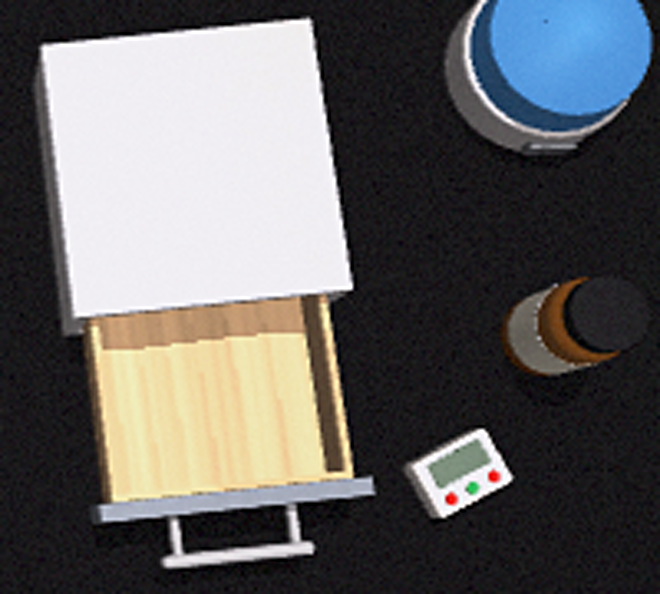

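Crop 1 shows the lip's outer top edge from (143,62) to (489,96), the near rim from (122,303) to (468,335), the adapter tops at (215,196) and (386,226), and the mat corners. Crop 2 shows the unit's front edge from (77,320) to (352,287), the handle from (165,560) to (312,547), and the timer and jar to its right.

Run:
```python
from h import *
s=ctrl.snapshot("top")
P={}
def g(n,uv,z,c):
    k,o=((4.4,(150,180)) if c==1 else (3.3,(290,125)))
    P[n]=cast(s,((uv[0]+.5)/k-.5+o[0],(uv[1]+.5)/k-.5+o[1]),z);print(n,P[n])
for n,uv,z in(("matFL",(66,215),1),("matFR",(505,235),1),("matNR",(491,554),1),("matNL",(39,534),1),("lipL",(143,62),45),("lipR",(489,95),45),("nearL",(122,304),12),("nearR",(468,336),12),("blue",(215,196),51),("orange",(386,226),51),("smallblue",(30,127),30)):g(n,uv,z,1)
for n,uv,z in(("hL",(165,560),67),("hR",(312,547),67),("dfL",(100,512),88),("dfR",(374,484),88),("utL",(77,320),100),("utR",(352,287),100),("utBL",(41,44),100),("utBR",(310,18),100),("timerL",(440,517),14)):g(n,uv,z,2)
a=lambda p,q:np.degrees(np.arctan2(*(P[p]-P[q])[[0,1]]*np.array([-1,1]))).round(1)
for p,q in(("matFL","matFR"),("matNL","matNR"),("lipL","lipR"),("nearL","nearR"),("hL","hR"),("dfL","dfR"),("utL","utR"),("utBL","utBR")):print(p,q,a(p,q),np.linalg.norm(P[p]-P[q]).round(1))
st=ctrl.state();print(Ro.from_rotvec(st["orientation"]).as_matrix().round(3).tolist())
```

```text
matFL [558.2 245.3   1. ]
matFR [537.9 -35.7   1. ]
matNR [339.1 -22.6   1. ]
matNL [358.1 258.4   1. ]
lipL [647.2 187.5  45. ]
lipR [620.3 -28.6  45. ]
nearL [499.1 206.1  12. ]
nearR [473.4 -11.3  12. ]
blue [560.3 140.9  51. ]
orange [539.  36.  51.]
smallblue [610.5 261.6  30. ]
hL [ 365.  -227.7   67. ]
hR [ 372.1 -343.1   67. ]
dfL [ 403.1 -176.3   88. ]
dfR [ 419.1 -389.    88. ]
utL [ 551.6 -163.7  100. ]
utR [ 572.2 -380.3  100. ]
utBL [ 778.6 -144.2  100. ]
utBR [ 794.7 -363.3  100. ]
timerL [ 393.  -463.7   14. ]
matFL matFR -4.1 281.7
matNL matNR -3.9 281.6
lipL lipR -7.1 217.8
nearL nearR -6.7 218.9
hL hR 3.5 115.6
dfL dfR 4.3 213.3
utL utR 5.4 217.6
utBL utBR 4.2 219.7
[[-0.969, 0.246, -0.0], [0.246, 0.969, -0.001], [0.0, -0.001, -1.0]]
```

Measured estimates:

| Item | Position (mm) | Yaw |
|---|---|---|
| Tray | (560, 88) | −6.9° |
| Mat | (448, 111) | −4° |
| Unit | – | +4.4° |

I'm moving above and behind the lip.

Call:
send_rows --deltas '[[[0,0,-0.74,0,0,0,1],[0,0,-0.74,-0.84,-0.53,0,1],[0,0,0,-0.84,-0.53,0,1],[0,0,0,-0.84,-0.53,0,1],[0,0,0,-0.84,-0.53,0,1],[0,0,0,-0.84,-0.53,0,1],[0,0,0,-0.84,-0.53,0,1],[0,0,0,-0.84,-0.53,0,1],[0,0,0,-0.84,-0.53,0,1],[0,0,0,-0.84,-0.53,0,1],[0,0,0,-0.84,-0.53,0,1],[0,0,0,-0.84,-0.53,0,1]]]'

```text
time: 1.2
tool_pos: [383.2, 299.5, 226.7]
orientation: [-0.188, -3.136, -0.0]
ft_force: [1.2, 0.6, -0.9]
gripper_width: 91.6
grasp_force: 0.0
```

Call:
send_rows --deltas '[[[0,0,0,-0.84,-0.53,0.3,1],[0,0,0,-0.84,-0.53,0.3,1],[0,0,0,-0.84,-0.53,0.3,1],[0,0,0,-0.84,-0.53,0.3,1],[0,0,0,-0.84,-0.53,0.3,1],[0,0,0,-0.84,-0.53,0.3,1],[0,0,0,-0.84,-0.53,0.3,1],[0,0,0,-0.84,-0.53,0.3,1],[0,0,0,-0.84,-0.53,0.3,1],[0,0,0,-0.84,-0.53,0.3,1],[0,0,0,-0.84,-0.53,0.3,1],[0,0,0,-0.84,-0.53,0.3,1]]]'

```text
time: 2.2
tool_pos: [660.6, 74.1, 117.9]
orientation: [-0.188, -3.135, -0.0]
ft_force: [0.2, 0.2, 0.0]
gripper_width: 91.9
grasp_force: 0.0
```

Call:
send_rows --deltas '[[[0,0,0,0,0,0,1],[0,0,0,0,0,0,1],[0,0,0,0,0,0,1]]]'

```text
time: 2.45
tool_pos: [659.2, 75.5, 118.4]
orientation: [-0.188, -3.135, -0.001]
ft_force: [-0.0, -0.2, -0.3]
gripper_width: 92.0
grasp_force: 0.0
```

Call:
send_rows --deltas '[[[0,0,0,-0.1,0,0.6,1],[0,0,0,0,0,0.6,1],[0,0,0,0,0,0.6,1],[0,0,0,0,0,0.6,1],[0,0,0,0,0,0.6,1],[0,0,0,0,0,0.5,1],[0,0,0,0,0,0,1],[0,0,0,0,0,0,1]]]'

```text
time: 3.12
tool_pos: [662.0, 75.9, 14.0]
orientation: [-0.186, -3.135, -0.0]
ft_force: [0.1, 0.2, 0.5]
gripper_width: 91.9
grasp_force: 0.0
```

Run:
```python
from h import *
a=ctrl.snapshot("top");b=ctrl.snapshot("scene")
f=lambda s,x,y,w,h:cv2.resize(s["frame"][y:y+h,x:x+w],(400,400*h//w),interpolation=cv2.INTER_CUBIC)
cv2.imwrite("pics/hook.png",np.hstack([f(a,140,140,160,160),f(b,240,150,160,160)]))
```

```text
(no output)
```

View pics/hook.png

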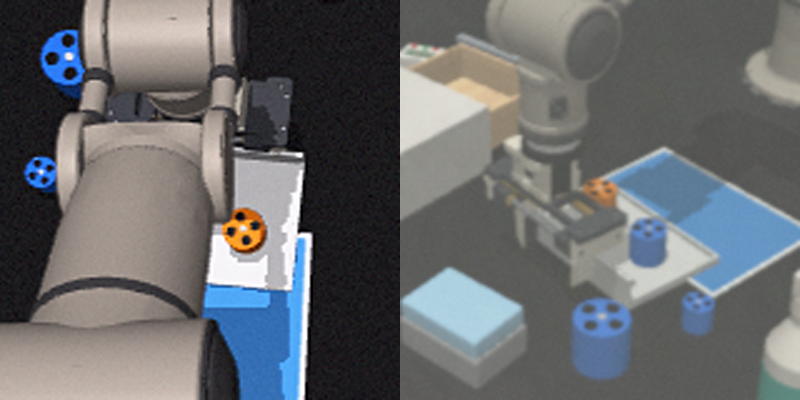

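The fingertips are behind the lip: in the right half, the left finger is at about (610,270). I'm pulling slowly.

Call:
send_rows --deltas '[[[0,0,0,0.1,-0.01,0,1],[0,0,0,0.15,-0.01,0,1],[0,0,0,0.15,-0.01,0,1],[0,0,0,0.15,-0.01,0,1],[0,0,0,0.15,-0.01,0,1],[0,0,0,0.15,-0.01,0,1],[0,0,0,0.2,-0.01,0,1],[0,0,0,0.2,-0.01,0,1],[0,0,0,0.2,-0.01,0,1],[0,0,0,0.2,-0.01,0,1],[0,0,0,0.2,-0.01,0,1],[0,0,0,0.2,-0.01,0,1]]]'

```text
time: 4.22
tool_pos: [602.1, 78.5, 14.5]
orientation: [0.188, 3.133, 0.0]
ft_force: [5.1, 0.3, 1.6]
gripper_width: 91.6
grasp_force: 2.6
```

Call:
send_rows --deltas '[[[0,0,0,0.2,-0.01,0,1],[0,0,0,0.2,-0.01,0,1],[0,0,0,0.2,-0.01,0,1],[0,0,0,0.2,-0.01,0,1],[0,0,0,0.2,-0.01,0,1],[0,0,0,0.2,0,0,1],[0,0,0,0.2,0,0,1],[0,0,0,0.2,0,0,1],[0,0,0,0.2,0,0,1],[0,0,0,0.1,0,0,1],[0,0,0,0.05,0,0,1],[0,0,0,0,0,0,1]]]'

```text
time: 5.22
tool_pos: [543.5, 84.0, 14.4]
orientation: [0.188, 3.134, 0.0]
ft_force: [3.3, -0.6, 2.1]
gripper_width: 91.6
grasp_force: 2.0
```

13 mm more to go.

Call:
send_rows --deltas '[[[0,0,0,0.1,0,0,1],[0,0,0,0.15,0,0,1],[0,0,0,0.12,0,0,1],[0,0,0,0.06,0,0,1],[0,0,0,0,0,0,1],[0,0,0,0,0,0,1],[0,0,0,-0.3,0,0,1],[0,0,0,-0.3,0,0,1],[0,0,0,0,0,-0.8,1],[0,0,0,0,0,-1,1],[0,0,0,0,0,-1,1],[0,0,0,0,0,-1,1]]]'

```text
time: 6.22
tool_pos: [546.0, 83.5, 127.7]
orientation: [-0.187, -3.13, 0.0]
ft_force: [0.5, -0.2, 0.1]
gripper_width: 92.0
grasp_force: 0.0
```

Call:
send_rows --deltas '[[[0,0,0,-0.3,-1,-0.8,1],[0,0,0,-0.3,-1,0,1],[0,0,0,-0.3,-1,0,1],[0,0,0,-0.3,-1,0,1],[0,0,0,-0.3,-1,0,1],[0,0,0,-0.3,-1,0,1],[0,0,0,0,0,0,1]]]'

```text
time: 6.8
tool_pos: [579.4, -106.5, 150.5]
orientation: [-0.194, -3.132, 0.001]
ft_force: [-0.9, -0.1, -0.1]
gripper_width: 91.9
grasp_force: 0.0
```

Run:
```python
from h import *
print(ctrl.state()["tool_pos"])
s=ctrl.snapshot("top");cv2.imwrite("pics/slid.png",cv2.resize(s["frame"][185:320,140:320],None,fx=4.4,fy=4.4,interpolation=cv2.INTER_CUBIC))
for nm,lo,hi in(("or",(5,150,120),(20,255,255)),("bl",(100,150,60),(125,255,255))):
    for c in blobs(s,lo,hi,60):
        (x,y),r=cv2.minEnclosingCircle(c);print(nm,x,y,r,cast(s,(x,y),48)) if 150<x<270 and y>185 else 0
```

```text
[ 579.38731168 -106.4781973   150.50365483]
bl 195.5 268.5 9.192488670349121 [441.6 148.8  48. ]
bl 199.5 266.5 48.97458267211914 [446.6 138.2  48. ]
bl 157.1216278076172 209.31080627441406 8.324792861938477 [604.7 254.6  48. ]
```

View pics/slid.png

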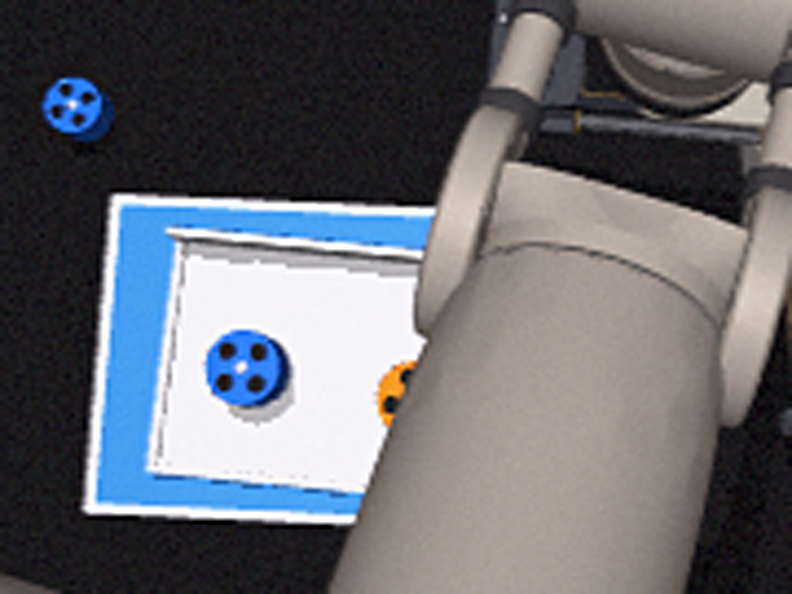

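The tray is inside the mat on the visible side and the blue adapter is upright at crop pixel (240,367). The arm hides the orange one, so I'm moving it right to measure.

Call:
send_rows --deltas '[[[0,0,0,0,-1,0,0.5],[0,0,0,0,-1,0,0.5],[0,0,0,0,-1,0,0.5],[0,0,0,0,-1,0,0.5],[0,0,0,0,-1,0,0.5],[0,0,0,0,0,0,0.5]]]'

```text
time: 7.35
tool_pos: [560.6, -254.0, 150.7]
orientation: [-0.193, -3.133, 0.0]
ft_force: [-0.0, -0.8, 0.3]
gripper_width: 69.0
grasp_force: 0.0
```

Run:
```python
from h import *
print(ctrl.state()["tool_pos"],ctrl.state()["gripper_width"])
s=ctrl.snapshot("top");cv2.imwrite("pics/slid2.png",cv2.resize(s["frame"][185:320,140:320],None,fx=4.4,fy=4.4,interpolation=cv2.INTER_CUBIC))
for nm,lo,hi in(("or",(5,150,120),(20,255,255)),("bl",(100,150,60),(125,255,255))):
    for c in blobs(s,lo,hi,60):
        (x,y),r=cv2.minEnclosingCircle(c);print(nm,x,y,r,cast(s,(x,y),48)) if 150<x<270 and y>185 else 0
```

```text
[ 560.62417833 -254.03847087  150.7108887 ] 69.01383420198326
or 234.0500030517578 275.6600036621094 8.383301734924316 [420.2  46.4  48. ]
bl 195.5 268.0 9.013978004455566 [442.9 148.8  48. ]
bl 200.0 266.5 49.358482360839844 [446.6 136.9  48. ]
bl 157.0 210.0 8.24631118774414 [602.8 254.9  48. ]
```

View pics/slid2.png

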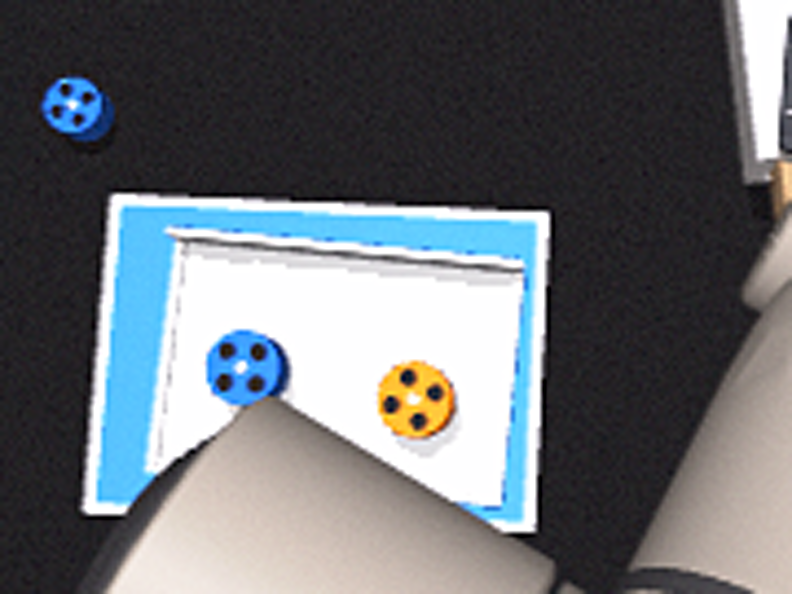

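The tray is wholly inside the mat and both adapters are upright; the orange one is at about (421,46) mm. I'm moving above it.

Call:
send_rows --deltas '[[[0,0,0,0.58,0.93,0,0.5],[0,0,0,0.58,0.93,0,0.5],[0,0,0,0.58,0.93,0,0.5],[0,0,0,0.58,0.93,0,0.5],[0,0,0,0.58,0.93,0,0.5],[0,0,0,0.58,0.93,0,0.5],[0,0,0,0.58,0.93,0,0.5],[0,0,0,0.58,0.93,0,0.5],[0,0,0,0.58,0.93,0,0.5],[0,0,0,0.58,0.93,0,0.5],[0,0,0,0,0,0,0.5],[0,0,0,0,0,0,0.5]]]'

```text
time: 8.4
tool_pos: [420.9, 49.7, 151.6]
orientation: [-0.18, -3.135, -0.001]
ft_force: [0.0, 0.7, -0.1]
gripper_width: 69.0
grasp_force: 0.0
```

Call:
send_rows --deltas '[[[0,0,0,0,0,0.5,0.5],[0,0,0,0,0,0.5,0.5],[0,0,0,0,0,0.5,0.5],[0,0,0,0,0,0,0.5],[0,0,0,0,0,0,0.5]]]'

```text
time: 8.82
tool_pos: [422.4, 47.1, 106.3]
orientation: [-0.188, -3.134, -0.0]
ft_force: [0.1, 0.5, 0.2]
gripper_width: 68.7
grasp_force: 0.0
```

Call:
send_rows --deltas '[[[0,0,0,0,-0.03,0.5,0.5],[0,0,0,0,0,0.5,0.5],[0,0,0,0,0,0.5,0.5],[0,0,0,0,0,0.5,0.5],[0,0,0,0,0,0.5,0.5],[0,0,0,0,0,0.33,0.5],[0,0,0,0,0,0,0.5],[0,0,0,0,0,0,0.5]]]'

```text
time: 9.48
tool_pos: [423.2, 46.1, 22.3]
orientation: [0.188, 3.136, 0.0]
ft_force: [0.2, -0.2, 1.3]
gripper_width: 69.0
grasp_force: 0.0
```

Call:
send_rows --deltas '[[[0,0,0,0,0,0,0.2],[0,0,0,0,0,0,-0.2],[0,0,0,0,0,0,-0.2],[0,0,0,0,0,0,-0.2],[0,0,0,0,0,0,-0.2],[0,0,0,0,0,0,-0.2],[0,0,0,0,0,0,-0.2]]]' --force 15

```text
time: 10.07
tool_pos: [423.1, 46.3, 22.3]
orientation: [0.188, 3.135, 0.0]
ft_force: [-1.1, -0.2, 6.3]
gripper_width: 45.8
grasp_force: 15.0
```

Call:
send_rows --deltas '[[[0,0,0,0,0,-0.3,-0.2],[0,0,0,0,0,-0.8,-0.2],[0,0,0,0,0,-1,-0.2],[0,0,-0.75,0,0,-1,-0.2],[0,0,-0.75,0,0,-1,-0.2],[0,0,-0.75,0,0,-0.3,-0.2],[0,0,0,0,0,0,-0.2]]]'

```text
time: 10.65
tool_pos: [424.2, 46.2, 156.2]
orientation: [-0.124, 3.134, -0.001]
ft_force: [0.2, -0.9, -1.9]
gripper_width: 46.1
grasp_force: 15.0
```

Call:
send_rows --deltas '[[[0,0,0,-0.08,-0.5,0,-0.2],[0,0,0,-0.08,-0.9,0,-0.2],[0,0,0,-0.08,-1,0,-0.2],[0,0,0,-0.08,-1,0,-0.2],[0,0,0,-0.08,-1,0,-0.2],[0,0,0,-0.08,-1,0,-0.2],[0,0,0,-0.08,-1,0,-0.2],[0,0,0,-0.08,-1,0,-0.2],[0,0,0,-0.08,-1,0,-0.2],[0,0,0,-0.08,-1,0,-0.2],[0,0,0,-0.08,-0.9,0,-0.2],[0,0,0,-0.06,-0.5,0,-0.2]]]'

```text
time: 11.65
tool_pos: [475.1, -277.2, 151.8]
orientation: [0.114, -3.138, -0.001]
ft_force: [0.2, -0.2, -0.6]
gripper_width: 45.9
grasp_force: 15.0
```

Call:
send_rows --deltas '[[[0,0,0,0,0,0,-0.2],[0,0,0,0,0,0,-0.2],[0,0,0,0,0,0,-0.2]]]'

```text
time: 11.9
tool_pos: [474.9, -273.4, 152.5]
orientation: [0.119, -3.137, -0.004]
ft_force: [-0.3, 0.4, -2.4]
gripper_width: 45.4
grasp_force: 15.0
```

Call:
send_rows --deltas '[[[0,0,0,0,-0.1,0.3,-0.2],[0,0,0,0,0,0.6,-0.2],[0,0,0,0,0,0.6,-0.2],[0,0,0,0,0,0.6,-0.2],[0,0,0,0,0,0.6,-0.2],[0,0,0,0,0,0.5,-0.2],[0,0,0,0,0,0.3,-0.2],[0,0,0,0,0,0,-0.2],[0,0,0,0,0,0,-0.2]]]'

```text
time: 12.65
tool_pos: [475.9, -277.1, 48.6]
orientation: [0.121, -3.139, -0.001]
ft_force: [-1.2, -0.4, -1.2]
gripper_width: 45.6
grasp_force: 15.0
```

Run:
```python
from h import *
a=ctrl.snapshot("top");b=ctrl.snapshot("scene")
f=lambda s,x,y,w,h:cv2.resize(s["frame"][y:y+h,x:x+w],(400,400*h//w),interpolation=cv2.INTER_CUBIC)
cv2.imwrite("pics/drw.png",np.hstack([f(a,280,150,150,150),f(b,180,100,150,150)]));print(ctrl.state()["ft_force"])
```

```text
[-0.21316275 -0.18894326 -0.9365898 ]
```

View pics/drw.png

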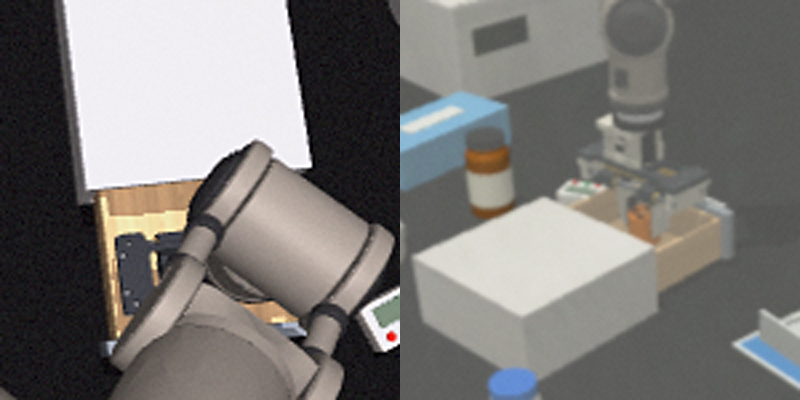

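The orange adapter is held inside the open drawer, at (640,225) in the right half, clear of the walls. I'm lowering it to touch.

Call:
send_rows --deltas '[[[0,0,0,0,0,0.15,-0.2],[0,0,0,0,0,0.1,-0.2],[0,0,0,0,0,0.06,-0.2],[0,0,0,0,0,0,-0.2],[0,0,0,0,0,0,-0.2]]]'

```text
time: 13.17
tool_pos: [475.9, -277.6, 39.4]
orientation: [0.12, -3.139, -0.0]
ft_force: [0.3, 0.3, -0.6]
gripper_width: 45.5
grasp_force: 15.0
```

Call:
send_rows --deltas '[[[0,0,0,0,0,0.04,-0.2],[0,0,0,0,0,0,-0.2],[0,0,0,0,0,0,-0.2]]]'

```text
time: 13.42
tool_pos: [476.1, -277.8, 38.4]
orientation: [-0.12, 3.139, -0.0]
ft_force: [-0.5, -1.1, -0.8]
gripper_width: 45.5
grasp_force: 15.0
```

Call:
send_rows --deltas '[[[0,0,0,0,0,0.04,-0.2],[0,0,0,0,0,0,-0.2],[0,0,0,0,0,0,-0.2]]]'

```text
time: 13.67
tool_pos: [476.7, -277.8, 38.3]
orientation: [-0.12, 3.137, -0.001]
ft_force: [0.3, 2.6, 7.5]
gripper_width: 45.5
grasp_force: 15.0
```

Call:
send_rows --deltas '[[[0,0,0,0,0,0.03,-0.2],[0,0,0,0,0,0,-0.2],[0,0,0,0,0,0,-0.2]]]'

```text
time: 13.92
tool_pos: [477.1, -277.7, 38.3]
orientation: [-0.12, 3.136, -0.002]
ft_force: [-0.9, 4.7, 14.6]
gripper_width: 45.7
grasp_force: 15.0
```

Contact is made. I'm easing off, releasing and rising.

Call:
send_rows --deltas '[[[0,0,0,0,0,-0.04,-0.2],[0,0,0,0,0,0,-0.2],[0,0,0,0,0,0,0.2],[0,0,0,0,0,0,0.5],[0,0,0,0,0,0,0.5],[0,0,0,0,0,0,0.5],[0,0,0,0,0,0,0.5]]]'

```text
time: 14.5
tool_pos: [475.8, -277.6, 37.1]
orientation: [0.12, -3.139, -0.001]
ft_force: [-0.1, 0.6, 0.6]
gripper_width: 68.1
grasp_force: 0.0
```

Call:
send_rows --deltas '[[[0,0,0,0,0,0,0.5],[0,0,0,0,0,-0.3,0.5],[0,0,0,0,0,-0.6,0.5],[0,0,0,0,0,-0.9,0.5],[0,0,0,0,0,-1,0.5],[0,0,0,0,0,-1,0.5],[0,0,0,0.6,0,0,0.5],[0,0,0,1,0,0,-1],[0,0,0,1,0,0,-1],[0,0,0,1,0,0,-1],[0,0,0,1,0,0,-1],[0,0,0,0,0,0,-1]]]'

```text
time: 15.5
tool_pos: [334.3, -287.5, 151.8]
orientation: [0.117, -3.137, -0.002]
ft_force: [0.7, -0.2, 1.1]
gripper_width: 40.4
grasp_force: 0.0
```

Call:
send_rows --deltas '[[[0,0,0,0,0,0,-1],[0,0,0,0,0,0.6,-1],[0,0,0,0,0,0.7,-1],[0,0,0,0,0,0.7,-1],[0,0,0,0,0,0.7,-1],[0,0,0,0,0,0.5,-1],[0,0,0,0,0,0.25,-1],[0,0,0,0,0,0,-1],[0,0,0,0,0,0,-1]]]'

```text
time: 16.25
tool_pos: [339.1, -288.4, 48.1]
orientation: [-0.121, 3.139, -0.0]
ft_force: [0.1, 0.5, 0.4]
gripper_width: 0.6
grasp_force: 0.0
```

Call:
send_rows --deltas '[[[0,0,0,-0.1,0,0,-1],[0,0,0,-0.1,0,0,-1],[0,0,0,-0.1,0,0,-1],[0,0,0,-0.1,0,0,-1],[0,0,0,-0.1,0,0,-1],[0,0,0,-0.1,0,0,-1],[0,0,0,-0.1,0,0,-1],[0,0,0,-0.12,0,0,-1],[0,0,0,-0.14,0,0,-1],[0,0,0,-0.16,0,0,-1],[0,0,0,-0.18,0,0,-1],[0,0,0,-0.2,0,0,-1]]]'

```text
time: 17.25
tool_pos: [383.7, -284.7, 47.9]
orientation: [0.12, -3.139, -0.0]
ft_force: [-1.7, -0.7, 1.0]
gripper_width: 0.3
grasp_force: 0.6
```

Call:
send_rows --deltas '[[[0,0,0,-0.2,0,0,-1],[0,0,0,-0.2,0,0,-1],[0,0,0,-0.2,0,0,-1],[0,0,0,-0.2,0,0,-1],[0,0,0,-0.2,0,0,-1],[0,0,0,-0.2,0,0,-1],[0,0,0,-0.2,0,0,-1],[0,0,0,-0.2,0,0,-1],[0,0,0,-0.2,0,0,-1],[0,0,0,-0.2,0,0,-1],[0,0,0,-0.15,0,0,-1],[0,0,0,-0.1,0,0,-1]]]'

```text
time: 18.25
tool_pos: [451.2, -279.5, 47.8]
orientation: [-0.121, 3.139, 0.0]
ft_force: [-0.9, -1.5, 1.6]
gripper_width: 0.3
grasp_force: 0.5
```

Call:
send_rows --deltas '[[[0,0,0,-0.15,0,0,-1],[0,0,0,-0.15,0,0,-1],[0,0,0,-0.15,0,0,-1],[0,0,0,-0.15,0,0,-1],[0,0,0,-0.15,0,0,-1],[0,0,0,-0.15,0,0,-1],[0,0,0,-0.15,0,0,-1],[0,0,0,-0.1,0,0,-1],[0,0,0,-0.06,0,0,-1],[0,0,0,0,0,0,-1]]]'

```text
time: 19.08
tool_pos: [487.3, -276.8, 47.9]
orientation: [-0.121, 3.139, -0.0]
ft_force: [-0.5, 0.2, 0.2]
gripper_width: 0.8
grasp_force: 0.0
```

Call:
send_rows --deltas '[[[0,0,0,-0.06,0,0,-1],[0,0,0,-0.06,0,0,-1],[0,0,0,-0.06,0,0,-1],[0,0,0,0,0,0,-1]]]'

```text
time: 19.42
tool_pos: [492.4, -276.4, 47.9]
orientation: [-0.12, 3.139, -0.0]
ft_force: [0.7, 0.7, 0.3]
gripper_width: 0.4
grasp_force: 0.0
```

Call:
send_rows --deltas '[[[0,0,0,-0.06,0,0,-1],[0,0,0,-0.06,0,0,-1],[0,0,0,0,0,0,-1],[0,0,0,0,0,0,-1]]]'

```text
time: 19.75
tool_pos: [496.0, -276.2, 47.9]
orientation: [-0.121, 3.139, -0.0]
ft_force: [-0.2, 0.4, 0.2]
gripper_width: 0.6
grasp_force: 0.0
```

Call:
send_rows --deltas '[[[0,0,0,-0.06,0,0,-1],[0,0,0,-0.06,0,0,-1],[0,0,0,0,0,0,-1],[0,0,0,0,0,0,-1]]]'

```text
time: 20.08
tool_pos: [498.3, -275.9, 47.8]
orientation: [0.121, -3.137, -0.001]
ft_force: [-5.6, -1.7, 2.3]
gripper_width: 0.3
grasp_force: 2.7
```

Call:
send_rows --deltas '[[[0,0,0,-0.06,0,0,-1],[0,0,0,-0.04,0,0,-1],[0,0,0,0,0,0,-1],[0,0,0,0,0,0,-1]]]'

```text
time: 20.42
tool_pos: [498.4, -275.8, 47.8]
orientation: [0.121, -3.131, -0.002]
ft_force: [-17.3, -3.1, 9.1]
gripper_width: 0.8
grasp_force: 8.5
```

Call:
send_rows --deltas '[[[0,0,0,0.4,0,0,-1],[0,0,0,1,0,0,-1],[0,0,0,1,0,0,-1],[0,0,0,1,0,-0.5,-1],[0,0,0,0,0,-1,-1],[0,0,0,0,-0.5,-1,-1],[0,0,0,0,-1,-0.5,-1],[0,0,0,0,-1,0,-1],[0,0,0,0,0,0,-1],[0,0,0,0,0,0,-1]]]'

```text
time: 21.25
tool_pos: [406.3, -359.2, 137.8]
orientation: [-0.117, 3.139, -0.0]
ft_force: [0.0, 1.0, -0.5]
gripper_width: 0.3
grasp_force: 0.0
```

Run:
```python
from h import *
s=ctrl.snapshot("top");cv2.imwrite("pics/end.png",s["frame"]);print(ctrl.state()["tool_pos"])
```

```text
[ 406.00165779 -357.87766548  137.36898756]
```

View pics/end.png

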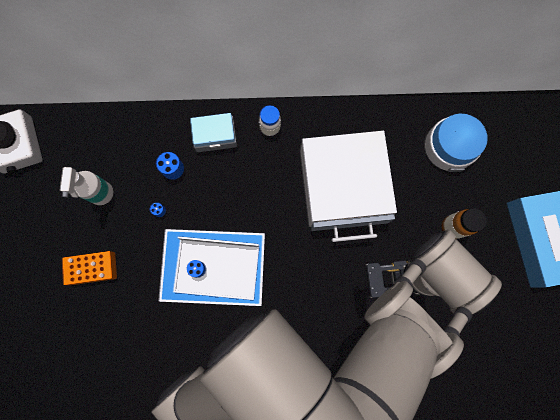

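The drawer is shut against its stop (handle at (355,235)). The tray is on the mat with the blue adapter upright at (197,268), and the visible bystanders haven't moved. I'm handing it in.

```bash
python3 -c "
from bench import ctrl
print(ctrl.sign_off())"
```

```text
the job is handed in; nothing more can be done
None
```

I handed the job in at about 21 s; no verdict came back. The tray is on the mat with the blue adapter upright, and the orange adapter was set down in the drawer, which is now shut against its stop (I couldn't see inside after closing).

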